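# Clear the bottles and peel off the top fly-tying tray

### The job

Clear the two cement bottles off the top tray: first stand the tall bottle fully down in hole one of the wooden rack (marked by one stud), then the short one in hole two, and let go of each. Then peel the emptied tray off the clinging stack by its pull tab, lifting the tab's corner well up while the opposite corner still rests on the stack, without shifting the stack or anything else on the bench. Finish while holding the tray: keep it in the gripper, level and still, centred a hand's breadth or so above the square cork mat; do not put it down.

Things in the scene. Friction and masses are not known exactly. Their poses are not given: they have to be found in the camera images.
- tall_bottle: tall amber glass bottle, 84 high: body 24 diameter, 48 high, on top a black cylindrical cap 18 diameter, 33 high (51 to 84 above the underside), 35 g. Origin: centre of the underside, z up. Stands loose in the top tray, in one of two places 65 mm apart on the tray diagonal that does not run through the tab (which place varies)
- short_bottle: short amber glass bottle, same as the tall one but 62 high: body 24 diameter, 26 high, cap 18 diameter, 33 high (29 to 62 above the underside). Origin: centre of the underside. Stands in the other place in the top tray
- rack: wooden rack, fixed, 150 (its x) x 46 (its y) x 34 high, with three blind holes 28 diameter, 24 deep (hole floor 10 above the bench), 48 apart along its x axis; beside each hole on the +y edge are one, two or three small steel studs, hole one at the end nearest the robot. Origin: centre of the underside
- rack_hole0 (a point): hole one (one stud): centre of its mouth, at the rack's top face, 34 above the bench
- rack_hole1 (a point): hole two (two studs): centre of its mouth
- stack: rest of stack, loose, 0.9 kg: four nested grey trays on a steel base 124 square, 8 thick. Origin: centre of its underside; axes along the tray edges. A sprung wire catch mid-side on each side, top 75 above the bench, overlaps the top tray's rim by 4 and lets go at about 2 N once the rim there is up 4 to 6. Turning the tray up 15 degrees about its far corner frees all four
- top_tray: the uppermost square grey tray, loose, about 70 g: 110 square over its rim, 18 high, 2 thick, sides sloping in to a floor 80 square. Its underside is 48, its rim's top 66 above the bench while on the stack. Origin: centre of its underside, axes along its edges as the stack's. The pull tab stands at its +x +y corner, the only tray to have one
- tab (a point): the pull tab on the top tray: an upright plate 9 thick, 26 long, its top 22 above the rim; it stands across the +x +y corner, 70 from the tray's middle along the diagonal, its thickness along that diagonal (pinch it in that direction). This point: 12 above the rim, 78 above the bench while on the stack. Keep fingertips at or above the rim's top
- mat_centre (a point): middle of the upper face of the square cork mat, 130 square, 3 thick, fixed on the bench
- spool_a: loose thread spool, 28 diameter, 30 high, standing; leave it alone. Origin: centre of the underside
- spool_b: another such spool, leave it alone
- spool_c: another such spool, leave it alone
- bodkin: loose small hand tool with a wooden handle, 120 long, lying between the robot and the rack; leave it alone
- scissors: loose small scissors lying flat, about 115 long; leave them alone
- wax_jar: loose jar, 48 diameter, 50 high; leave it alone
- far_corner (a point): rim's top at the -x -y corner of the top tray, diagonally across from the tab, 142 from the tab's middle and 72 from the tray's middle
- tray_centre (a point): middle of the top tray's inner floor, 2 above its underside

How it is judged:
By the outcome, as a careful person would: the job done as asked, in the order asked, and still so for the second after the job is handed in, while the arm keeps its last pose, push and grip.
It also fails if it takes over 72 s, if anything falls off the work surface, if the arm or the gripper's body presses on something with over 40 N, if the wrist force passes 120 N, or if a joint passes its speed limit or range.

### The arm

A 6-joint arm with a two-finger parallel gripper is mounted at the origin on the work surface. World frame = base frame: x ahead of the robot, y to its left, z up, the work surface at z = 0. Lengths are in m, angles in rad, forces in N, time in s.
With the tool pointing down it reaches from about 0.35 to 0.975 m from the base axis. Payload 4.9 kg.
Tool frame: the origin (TCP) lies at the very end of the fingers, on their centre line; the grasp point (between the pads) lies 19 mm behind it; z points along the fingers, y is the line along which they close (so a half turn about z gives the same grasp; the last joint's range is limited). The gripper opens to 85 mm and grips with 20 to 120 N. Pads are 22 mm wide; open, the fingers measure 114 mm over their backs; the gripper's body (76 mm by 85 mm) begins 54 mm behind the grasp point. The pads swing forward as they close: fully open they stand 13 mm farther back than shut.
Start: joints at [-1.243, 0.053, 1.613, -0, 1.476, -0.119], TCP at [0.27, -0.564, 0.193] pointing down, gripper open.
Joint ranges: [-3.01, 3.01], [-1.01, 2.22], [0.06, 2.58], [-1.02, 4.17], [0.09, 2.62], [-3.14, 3.14]. Speed limits (rad/s): [2.57, 2.57, 3.14, 3.14, 3.14, 3.14].

### API

Orientations are given as a rotation vector (axis times angle).
In Python, from station import ctrl gives the robot as it stands.
- The arm moves only by the tool jog_arm, never from a script. Its argument "plan" is a list of rows, each a list of 7 numbers: the shift along the tool's x, y, z in units of 0.02 m (1.0 is 0.02 m), then the turn, a rotation vector about the tool's x, y, z in units of 45 degrees (1.0 is 45 degrees), then the opening, from -1 (shut) to 1 (fully open). A call has 1 to 8 rows; each row shifts and turns the commanded pose from where the row before left it, along the tool's axes as they then stand; what a row does not reach is not made up. A row lasts 1/10 s, in which the tool goes at most 50 mm and 8.59 degrees, less where a joint would pass 70% of its speed; a pose out of reach is approached as far as the arm can. A call with a number of a shift or a turn outside -1 to 1 is refused whole. A call with a gripper value outside its range is refused whole. The fingers move at their own pace and stop on an object; "grip_force" is the grip in N (left out, the last holds). Time passes only in rows, so rows that do not move let the fingers close. It gives the time, the measured TCP pose, the force, the opening and the grip force at its end, in the units of the state.
- ctrl.get_obs(): the state, without advancing time (a new reading comes with each control period).
- ctrl.get_image(name): name is "side" or "top" or "wrist"; returns (picture, depth): 400x640x3 uint8, red, green, blue; 400x640 float32, m along the optical axis (not along the pixel's ray), 0 where there is no reading.
- ctrl.camera_info(name): a dict with "camera_matrix" (3x3 intrinsics, pixels), "rvec" (rotation vector, rad) and "tvec" (3), from world to camera coordinates, as OpenCV has them; the wrist camera has in their place "T_tool_cam" (4x4, takes a point from camera to tool coordinates, whose origin is the TCP and whose axes are the flange's). Camera axes: x right, y down, z forward; pixel columns grow to the right and rows downward; lengths in m; the calibration is good to about 2 mm. A picture is of the moment at which its call begins: read the wrist's pose just before it. camera_info takes no time and is no camera call.
- ctrl.finish_job(): hands the job in; it is judged then, once.
The state is a dict: "t": time; "q": joint angles; "dq": joint speeds; "effort": joint torques, N m; "tool_pos": TCP position; "tool_rot": TCP orientation; "contact_force": force on the tool from outside, world axes, zero at the start; "wrist_torque": the same for the moment, N m; "opening": finger opening in m; "grip_force": force on a finger pad.
Only numpy, scipy, OpenCV 4.12 (cv2) and the standard library are available. Lean on these libraries where they do the work, as an engineer would, in place of code of your own. Each camera call takes 0.05 s, during which the arm holds its last target. There are 200 camera calls.

## Working session

There is one attempt and no reset: what is moved stays moved. The work goes in short steps, Python scripts to look and compute and a tool call to move; the robot and the scene stay as the last step left them, time stands still between calls to the robot, and variables do not carry over. Pictures are saved under pics/ and viewed, at most 10 in all, crops included, and the job is handed in when it is done.

Besides the shell and the picture viewer there is one more tool, called by a JSON object that holds its "op" and its "data", one argument or row to a line. jog_arm: Moves the arm, as the interface text tells. Shifts and turns lie within -1 to 1; 1 stands for 0.02 m of shift or 45 degrees of turn. Its arguments: {"type":"object","properties":{"plan":{"type":"array"},"grip_force":{"type":"number"}},"required":["plan"]}

```bash
mkdir -p pics; ls; cat > h.py <<'E'
import numpy as np, cv2
from scipy.spatial.transform import Rotation as R
from station import ctrl
def grab(n,tag):
    o=ctrl.get_obs(); im,d=ctrl.get_image(n); cv2.imwrite(f'pics/{tag}.png',im[:,:,::-1])
    i=ctrl.camera_info(n); K=np.array(i['camera_matrix'])
    if n=='wrist':
        T=np.eye(4);T[:3,:3]=R.from_rotvec(o['tool_rot']).as_matrix();T[:3,3]=o['tool_pos'];T=T@np.array(i['T_tool_cam'])
    else:
        E=np.eye(4);E[:3,:3]=R.from_rotvec(np.ravel(i['rvec'])).as_matrix();E[:3,3]=np.ravel(i['tvec']);T=np.linalg.inv(E)
    np.savez(f'pics/{tag}.npz',K=K,T=T,d=d); return im,d
def ray(tag,u,v):
    f=np.load(f'pics/{tag}.npz'); r=f['T'][:3,:3]@np.linalg.inv(f['K'])@[u,v,1]; return f['T'][:3,3],r
def atz(tag,u,v,z):
    c,r=ray(tag,u,v); return c+r*(z-c[2])/r[2]
def dep(tag,u,v):
    f=np.load(f'pics/{tag}.npz'); c,r=ray(tag,u,v); return c+r*f['d'][int(v),int(u)]
def tri(*obs):
    A=np.zeros((3,3));b=np.zeros(3)
    for o in obs:
        c,r=ray(*o); r=r/np.linalg.norm(r); P=np.eye(3)-np.outer(r,r); A+=P;b+=P@c
    return np.linalg.solve(A,b)
def st():
    o=ctrl.get_obs(); print({k:np.round(o[k],4) for k in ['t','q','tool_pos','tool_rot','contact_force','opening','grip_force']}); print(np.round(R.from_rotvec(o['tool_rot']).as_matrix(),3))
E
python3 -c "
from h import *
np.set_printoptions(suppress=True,precision=4)
st()
for n in ['top','side','wrist']: grab(n,n+'0')
for n in ['top0','side0','wrist0']:print(np.load('pics/'+n+'.npz')['T'])
"
```

```text
pics
{'t': np.float64(0.0), 'q': array([-1.243 ,  0.0533,  1.6143, -0.    ,  1.476 , -0.119 ]), 'tool_pos': array([ 0.2698, -0.563 ,  0.1914]), 'tool_rot': array([-3.0615, -0.6955,  0.0004]), 'contact_force': array([-0.4022, -0.2962, -0.5187]), 'opening': np.float64(0.0853), 'grip_force': np.float64(0.0)}
[[ 0.902  0.432 -0.001]
 [ 0.432 -0.902  0.002]
 [ 0.    -0.002 -1.   ]]
[[ 0.0161 -0.9953  0.0951  0.4661]
 [-0.9995 -0.0187 -0.0271 -0.035 ]
 [ 0.0288 -0.0946 -0.9951  1.0884]
 [ 0.      0.      0.      1.    ]]
[[-0.9448 -0.1892  0.2676  0.305 ]
 [-0.3275  0.5133 -0.7933  0.7199]
 [ 0.0127 -0.8371 -0.5469  0.6104]
 [ 0.      0.      0.      1.    ]]
[[ 0.432  -0.8549 -0.2871  0.343 ]
 [-0.9019 -0.4101 -0.1359 -0.5276]
 [-0.0016  0.3177 -0.9482  0.3718]
 [ 0.      0.      0.      1.    ]]
```

View pics/top0.png

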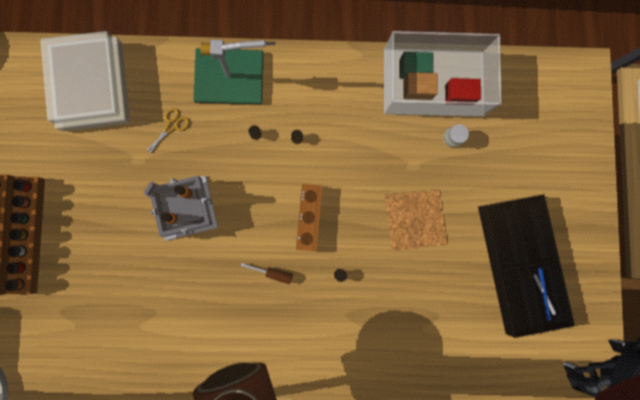

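View pics/side0.png

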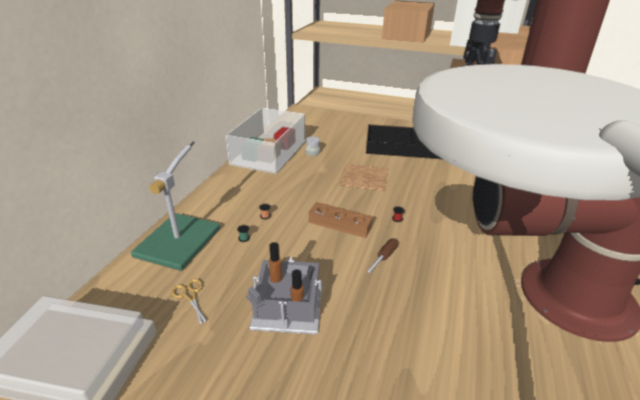

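The top view shows the tray at about (182,207) with its tab at (152,188), the rack at (309,217) and the mat at (416,219). In the side view the taller bottle is at (275,262) and the shorter one at (297,287). I'll enlarge both.

```bash
python3 -c "
import cv2
a=cv2.imread('pics/top0.png')[165:265,135:335];cv2.imwrite('pics/top0c.png',cv2.resize(a,None,fx=4,fy=4,interpolation=2))
a=cv2.imread('pics/side0.png')[190:340,230:410];cv2.imwrite('pics/side0c.png',cv2.resize(a,None,fx=4,fy=4,interpolation=2))
"
```

```text
(no output)
```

View pics/top0c.png

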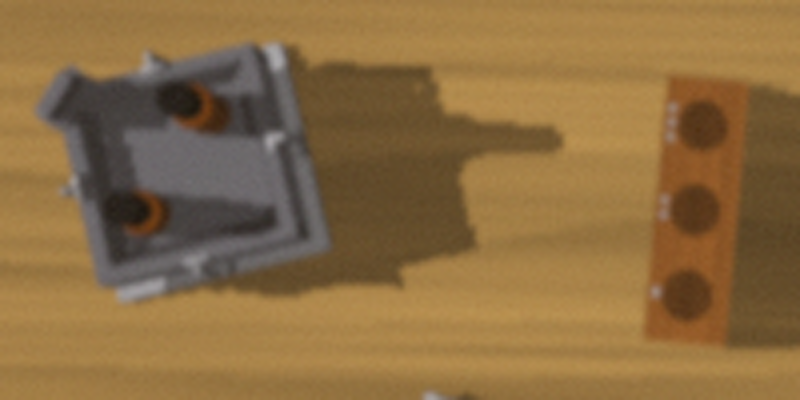

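View pics/side0c.png

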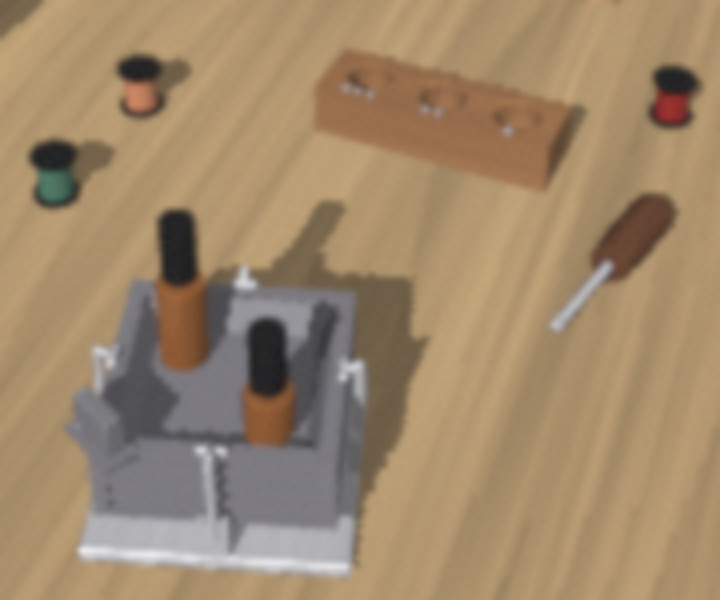

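The top crop shows the tall cap at (178,100), the short cap at (122,208), the tab's top at about (60,95) and holes one to three at (687,296), (694,209) and (702,126). The side crop shows the tall cap's top at (177,217), the short cap's top at (267,327), and holes one and two at (518,119) and (441,100).

```bash
python3 -c "
from h import *
np.set_printoptions(suppress=True,precision=4)
t=lambda u,v:('top0',135+u/4-.37,165+v/4-.37)
s=lambda u,v:('side0',230+u/4-.37,190+v/4-.37)
for n,a,b in [('tall',t(178,100),s(177,217)),('short',t(122,208),s(267,327)),('tab',t(60,95),s(90,405)),('h1',t(687,296),s(518,119)),('h2',t(694,209),s(441,100)),('h3',t(702,126),s(367,81)),('farcorner',t(327,250),s(352,293))]:
  print(n,tri(a,b),dep(*a),dep(*b))
print('plane',atz(*t(178,100),.134),atz(*t(122,208),.112),[atz(*t(*p),.034) for p in [(687,296),(694,209),(702,126)]])
print('mat',[dep('top0',u,v) for u,v in [(386,194),(438,190),(447,243),(394,249),(416,219)]])
# caps: depth segmentation from top
f=np.load('pics/top0.npz');d=f['d'];vv,uu=np.mgrid[0:400,0:640]
r=np.stack([uu,vv,np.ones_like(uu)],-1)@np.linalg.inv(f['K']).T*d[...,None]@f['T'][:3,:3].T+f['T'][:3,3]
m=(uu>140)&(uu<225)&(vv>170)&(vv<245)
for lo,hi in [(.122,.145),(.1,.122),(.08,.095),(.058,.07)]:
  k=m&(r[...,2]>lo)&(r[...,2]<hi);p=r[k]
  print(lo,k.sum(),p.mean(0) if k.sum() else '', p.min(0),p.max(0))
  if lo<.06:
    rc=cv2.minAreaRect(p[:,:2].astype(np.float32)*1000);print(rc)
k=(uu>285)&(uu<335)&(vv>175)&(vv<260)&(r[...,2]>.028)&(r[...,2]<.042);print(cv2.minAreaRect(r[k][:,:2].astype(np.float32)*1000),r[k].mean(0))
"
```

```text
tall [0.5659 0.2032 0.1323] [0.5652 0.2027 0.1331] [0.5666 0.2033 0.1324]
short [0.5107 0.2346 0.1109] [0.5109 0.2356 0.1075] [0.5105 0.2351 0.1114]
tab [0.5738 0.2786 0.0836] [0.5714 0.2766 0.0871] [0.5745 0.2813 0.0864]
h1 [ 0.47   -0.0607  0.0294] [ 0.4705 -0.061   0.0119] [ 0.472  -0.0724  0.0208]
h2 [ 0.5191 -0.0639  0.0292] [ 0.5204 -0.0642  0.0122] [ 0.5221 -0.0766  0.0198]
h3 [ 0.5671 -0.0675  0.0292] [ 0.5686 -0.0681  0.0103] [ 0.5705 -0.0767  0.0224]
farcorner [0.4981 0.1397 0.0525] [ 0.4937  0.1471 -0.0016] [ 0.5234  0.0842 -0.0021]
plane [0.5651 0.2025 0.134 ] [0.5107 0.2343 0.112 ] [array([ 0.4704, -0.0605,  0.034 ]), array([ 0.5193, -0.0636,  0.034 ]), array([ 0.5663, -0.0674,  0.034 ])]
mat [array([ 0.5782, -0.247 , -0.0022]), array([ 0.5893, -0.3686,  0.0035]), array([ 0.4657, -0.3888,  0.0026]), array([ 0.45  , -0.2641,  0.0056]), array([ 0.5204, -0.3168,  0.0012])]
0.122 71 [0.5667 0.2041 0.1331] [0.5584 0.1964 0.1234] [0.5747 0.214  0.1397]
0.1 94 [0.5261 0.2244 0.1107] [0.5036 0.1944 0.1   ] [0.5745 0.2432 0.1212]
0.08 102 [0.5602 0.2556 0.0873] [0.5027 0.1936 0.08  ] [0.5849 0.2883 0.0944]
0.058 1061 [0.5388 0.2216 0.0651] [0.473  0.1524 0.058 ] [0.6052 0.2955 0.07  ]
((542.2132568359375, 220.2823486328125), (132.0947265625, 123.32682037353516), 22.13444709777832)
((520.0479736328125, -64.70851135253906), (45.94447326660156, 150.05145263671875), 85.59812927246094) [ 0.5192 -0.0646  0.0341]
```

{"op": "jog_arm", "data": {
  "plan": [
    [0,0,0,0,0,-0.184,0],
    [0,0,0,0,0,-0.184,0],
    [0,0,0,0,0,-0.184,0],
    [0,0,0,0,0,-0.184,0],
    [0,0,0,0,0,-0.184,0],
    [0,0,0,0,0,-0.184,0],
    [0,0,0,0,0,-0.184,0],
    [0,0,0,0,0,-0.184,0]
  ],
  "grip_force": 40
}}

```text
t: 0.95
tool_pos: [0.2699, -0.5634, 0.192]
tool_rot: [-2.178, -2.263, -0.001]
contact_force: [0.7, -0.4, 0.3]
opening: 0.0428
grip_force: 0.0
```

{"op": "jog_arm", "data": {
  "plan": [
    [0,0,0,0,0,-0.184,0],
    [0,0,0,0,0,-0.184,0],
    [0,0,0,0,0,-0.184,0],
    [0,0,0,0,0,-0.184,0],
    [0,0,0,0,0,-0.184,0],
    [0,0,0,0,0,-0.184,0],
    [0,0,0,0,0,-0.184,0],
    [0,0,0,0,0,0,0]
  ]
}}

```text
t: 1.75
tool_pos: [0.27, -0.5634, 0.1921]
tool_rot: [-0.819, -3.033, -0.001]
contact_force: [-0.4, 0.0, -1.5]
opening: 0.0425
grip_force: 0.0
```

{"op": "jog_arm", "data": {
  "plan": [
    [0.16,1,0,0,0,0,0],
    [0.16,1,0,0,0,0,0],
    [0.16,1,0,0,0,0,0],
    [0.16,1,0,0,0,0,0],
    [0.16,1,0,0,0,0,0],
    [0.16,1,0,0,0,0,0],
    [0.16,1,0,0,0,0,0],
    [0.16,1,0,0,0,0,0]
  ]
}}

```text
t: 2.55
tool_pos: [0.3289, -0.411, 0.1926]
tool_rot: [0.819, 3.033, -0.0]
contact_force: [-1.1, 0.4, 0.0]
opening: 0.0429
grip_force: 0.0
```

{"op": "jog_arm", "data": {
  "plan": [
    [0.16,1,0,0,0,0,0],
    [0.16,1,0,0,0,0,0],
    [0.16,1,0,0,0,0,0],
    [0.16,1,0,0,0,0,0],
    [0.16,1,0,0,0,0,0],
    [0.16,1,0,0,0,0,0],
    [0.16,1,0,0,0,0,0],
    [0.16,1,0,0,0,0,0]
  ]
}}

```text
t: 3.35
tool_pos: [0.3871, -0.2597, 0.1926]
tool_rot: [0.819, 3.033, -0.0]
contact_force: [-0.2, -0.4, 0.0]
opening: 0.0425
grip_force: 0.0
```

{"op": "jog_arm", "data": {
  "plan": [
    [0.16,1,0,0,0,0,0],
    [0.16,1,0,0,0,0,0],
    [0.16,1,0,0,0,0,0],
    [0.16,1,0,0,0,0,0],
    [0.16,1,0,0,0,0,0],
    [0.16,1,0,0,0,0,0],
    [0.16,1,0,0,0,0,0],
    [0.16,1,0,0,0,0,0]
  ]
}}

```text
t: 4.15
tool_pos: [0.4452, -0.1086, 0.1927]
tool_rot: [0.819, 3.033, -0.0]
contact_force: [0.7, 1.0, -0.0]
opening: 0.0431
grip_force: 0.0
```

{"op": "jog_arm", "data": {
  "plan": [
    [0.16,1,0,0,0,0,0],
    [0.16,1,0,0,0,0,0],
    [0.16,1,0,0,0,0,0],
    [0.16,1,0,0,0,0,0],
    [0.16,1,0,0,0,0,0],
    [0.16,1,0,0,0,0,0],
    [0.16,1,0,0,0,0,0],
    [0,0,0,0,0,0,0]
  ]
}}

```text
t: 4.95
tool_pos: [0.4962, 0.0244, 0.1926]
tool_rot: [-0.814, -3.034, -0.001]
contact_force: [0.6, 0.1, 0.1]
opening: 0.0429
grip_force: 0.0
```

```bash
python3 -c "
from h import *
grab('wrist','w1')"
```

{"op": "jog_arm", "data": {
  "plan": [
    [0.16,1,0,0,0,0,0],
    [0.16,1,0,0,0,0,0],
    [0.16,1,0,0,0,0,0],
    [0.16,1,0,0,0,0,0],
    [0.16,1,0,0,0,0,0],
    [0,0,0,0,0,0,0]
  ]
}}

```text
t: 5.6
tool_pos: [0.5327, 0.1175, 0.1926]
tool_rot: [-0.816, -3.034, -0.0]
contact_force: [-0.7, -0.2, -0.2]
opening: 0.0429
grip_force: 0.0
```

```bash
python3 -c "
from h import *
grab('wrist','w2');st()
a=cv2.imread('pics/w1.png');b=cv2.imread('pics/w2.png')
cv2.imwrite('pics/w12.png',cv2.resize(np.vstack([a,b]),(480,600)))"
```

```text
{'t': np.float64(5.65), 'q': array([ 7.9300e-02, -1.3850e-01,  1.7984e+00, -6.0000e-04,  1.4822e+00,
       -9.6500e-01]), 'tool_pos': array([0.5324, 0.1166, 0.1926]), 'tool_rot': array([-8.1720e-01, -3.0332e+00,  1.2000e-03]), 'contact_force': array([-0.2553, -0.2954, -0.5261]), 'opening': np.float64(0.0428), 'grip_force': np.float64(0.0)}
[[-0.865  0.502 -0.   ]
 [ 0.502  0.865 -0.001]
 [ 0.    -0.001 -1.   ]]
```

View pics/w2.png

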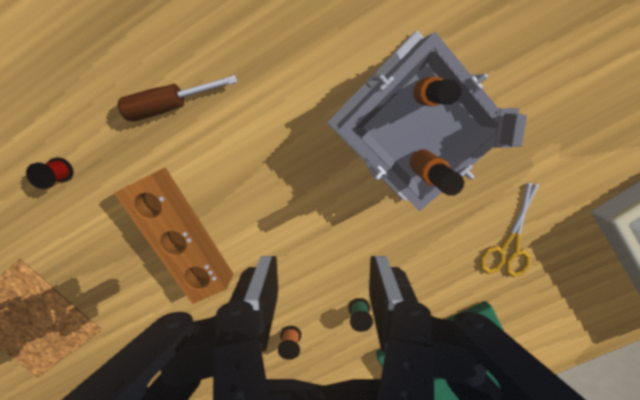

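The wrist view shows the tall cap's top at (449,182), the short cap's at (447,91), the tab's top at about (513,121), and holes one to three at (148,204), (173,243) and (197,277).

```bash
python3 -c "
from h import *
np.set_printoptions(suppress=True,precision=4)
for n,p,z in [('tall',(449,182),.134),('short',(447,91),.112),('tab',(513,121),.088),('h1',(148,204),.034),('h2',(173,243),.034),('h3',(197,277),.034),('far',(332,124),.066)]:
  print(n,atz('w2',*p,z),dep('w2',*p))
def pts(tag):
  f=np.load(f'pics/{tag}.npz');d=f['d'];vv,uu=np.mgrid[0:400,0:640]
  return np.stack([uu,vv,np.ones_like(uu)],-1)@np.linalg.inv(f['K']).T*d[...,None]@f['T'][:3,:3].T+f['T'][:3,3],uu,vv
r,uu,vv=pts('w2')
def box(x,y,lo,hi,R=.02):
  k=(np.hypot(r[...,0]-x,r[...,1]-y)<R)&(r[...,2]>lo)&(r[...,2]<hi)
  c,rad=cv2.minEnclosingCircle(r[k][:,:2].astype(np.float32)*1000); print(k.sum(),r[k].mean(0),np.median(r[k][:,2]),c,rad); return r[k]
box(.566,.2035,.128,.14);box(.511,.235,.106,.118);p=box(.573,.279,.082,.094)
print('tab',cv2.minAreaRect(p[:,:2].astype(np.float32)*1000))
k=(np.hypot(r[...,0]-.538,r[...,1]-.22)<.09)&(r[...,2]>.06)&(r[...,2]<.07)
print('rim',cv2.minAreaRect(r[k][:,:2].astype(np.float32)*1000))
k=(np.hypot(r[...,0]-.52,r[...,1]+.064)<.09)&(r[...,2]>.03)&(r[...,2]<.037)
print('rack',cv2.minAreaRect(r[k][:,:2].astype(np.float32)*1000),np.median(r[k][:,2]))
"
```

```text
tall [0.5627 0.2049 0.134 ] [0.563  0.205  0.1334]
short [0.5085 0.2352 0.112 ] [0.5087 0.2356 0.1104]
tab [0.561  0.2792 0.088 ] [0.5628 0.2813 0.0831]
h1 [ 0.4694 -0.0573  0.034 ] [ 0.4699 -0.0727  0.0097]
h2 [ 0.518  -0.0625  0.034 ] [ 0.522  -0.0782  0.01  ]
h3 [ 0.565  -0.0653  0.034 ] [ 0.5715 -0.0795  0.0126]
far [0.4915 0.1503 0.066 ] [0.4973 0.1487 0.0073]
504 [0.5649 0.2062 0.1327] 0.13290885352699167 (565.7938232421875, 206.48629760742188) 9.142374992370605
527 [0.5097 0.2361 0.1107] 0.11094037672153007 (510.076171875, 236.50973510742188) 9.111430168151855
432 [0.5708 0.2805 0.0864] 0.08666404232845021 (571.4462280273438, 281.1767578125) 13.205876350402832
tab ((571.2826538085938, 281.0855712890625), (10.13857650756836, 25.438642501831055), 60.536643981933594)
rim ((535.786865234375, 225.11134338378906), (123.51905059814453, 133.4398651123047), 8.440436363220215)
rack ((518.5282592773438, -63.2247200012207), (47.97753143310547, 150.12684631347656), 85.38938903808594) 0.03308881053478732
```

{"op": "jog_arm", "data": {
  "plan": [
    [0.157,0.934,0,0,0,0,0],
    [0.157,0.934,0,0,0,0,0],
    [0.157,0.934,0,0,0,0,0],
    [0.157,0.934,0,0,0,0,0],
    [0.157,0.934,0,0,0,0,0],
    [0,0,0,0,0,0,0],
    [0,0,0,0,0,0,0]
  ]
}}

```text
t: 6.35
tool_pos: [0.5661, 0.2055, 0.1924]
tool_rot: [-0.817, -3.033, 0.001]
contact_force: [-0.3, -0.7, -0.4]
opening: 0.0428
grip_force: 0.0
```

```bash
python3 -c "
from h import *
st();grab('wrist','w3')
T=np.load('pics/w3.npz')['T'];K=np.load('pics/w3.npz')['K']
for p in [(.5657,.2053,.134),(.5102,.2357,.112),(.5725,.2798,.088)]:
  q=np.linalg.inv(T)@[*p,1];print((K@q[:3]/q[2])[:2])
"
```

```text
{'t': np.float64(6.35), 'q': array([ 2.2500e-01, -0.0000e+00,  1.6670e+00, -5.0000e-04,  1.4753e+00,
       -8.1950e-01]), 'tool_pos': array([0.5661, 0.2055, 0.1924]), 'tool_rot': array([-8.1710e-01, -3.0331e+00,  1.1000e-03]), 'contact_force': array([-0.265 , -0.7292, -0.4095]), 'opening': np.float64(0.0428), 'grip_force': np.float64(0.0)}
[[-0.865  0.502 -0.001]
 [ 0.502  0.865 -0.001]
 [ 0.    -0.001 -1.   ]]
[322.67639214 205.22741598]
[320.54594713 114.54528695]
[404.10772034 151.53977277]
```

View pics/w3.png

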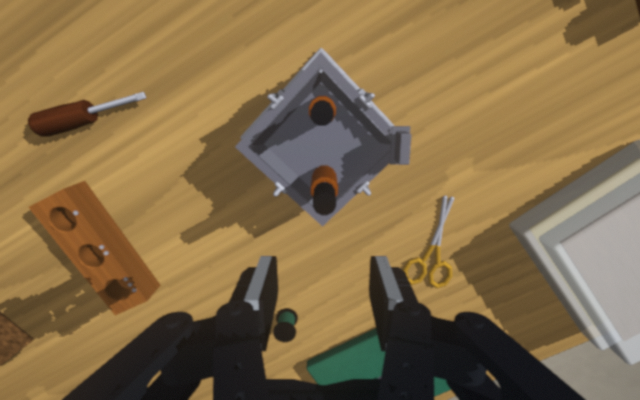

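The tall cap sits at about (324,203), which agrees with the estimate and lies midway between the fingers. I'll go down and grip it.

{"op": "jog_arm", "data": {
  "plan": [
    [0,0,0.88,0,0,0,0],
    [0,0,0.88,0,0,0,0],
    [0,0,0.88,0,0,0,0],
    [0,0,0.88,0,0,0,0],
    [0,0,0.88,0,0,0,0],
    [0,0,0,0,0,0,0],
    [0,0,0,0,0,0,-1],
    [0,0,0,0,0,0,-1]
  ],
  "grip_force": 30
}}

```text
t: 7.2
tool_pos: [0.5667, 0.2053, 0.1054]
tool_rot: [0.818, 3.032, 0.001]
contact_force: [0.3, 0.7, -0.3]
opening: 0.0146
grip_force: 0.0
```

{"op": "jog_arm", "data": {
  "plan": [
    [0,0,0,0,0,0,-1],
    [0,0,0,0,0,0,-1],
    [0,0,0,0,0,0,-1]
  ]
}}

```text
t: 7.5
tool_pos: [0.5665, 0.2053, 0.1053]
tool_rot: [0.818, 3.032, 0.001]
contact_force: [0.5, -0.0, 0.9]
opening: 0.0002
grip_force: 0.0
```

```bash
python3 -c "
from h import *
im,d=grab('wrist','w4');a,_=grab('side','side4')
b=cv2.resize(a[200:360,220:420],None,fx=2,fy=2)
o=np.zeros((400+320,640,3),np.uint8)
o[:400]=im;o[400:,:400]=b
cv2.imwrite('pics/c4.png',cv2.resize(o,(533,600))[:,:,::-1])"
```

```text
(no output)
```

View pics/c4.png

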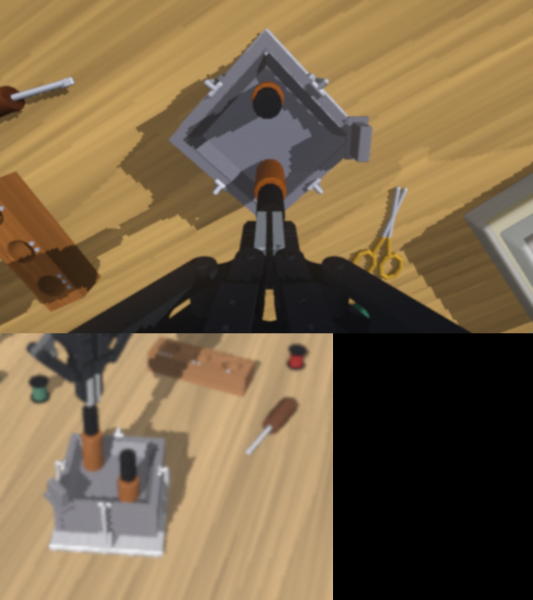

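```bash
python3 -c "
from h import *
np.set_printoptions(suppress=True,precision=4)
f=np.load('pics/w4.npz');K=f['K'];i=ctrl.camera_info('wrist');Tc=np.array(i['T_tool_cam']);print(Tc)
for p in [(0,0,0),(0,0,-.019)]:
  q=np.linalg.inv(Tc)@[*p,1];print(p,(K@q[:3]/q[2])[:2],q)
for tag,us in [('w4',[(324,v) for v in range(185,300,8)])]:
  for u,v in us: print(u,v,dep(tag,u,v))
# side points
f=np.load('pics/side4.npz')
for v in range(215,260,4): print(v,dep('side4',220+92/533*640/2,v))
r=None
print(ctrl.get_obs()['opening'])
"
```

```text
[[-0.0001 -0.9482 -0.3177  0.0824]
 [ 1.      0.     -0.0004  0.0001]
 [ 0.0003 -0.3177  0.9482 -0.1803]
 [ 0.      0.      0.      1.    ]]
(0, 0, 0) [323.1185 238.6517] [0.     0.0209 0.1972 1.    ]
(0, 0, -0.019) [323.108  253.8563] [0.     0.0269 0.1792 1.    ]
324 185 [0.5526 0.2141 0.0497]
324 193 [0.5555 0.2124 0.0581]
324 201 [0.5558 0.2122 0.0749]
324 209 [0.5554 0.2124 0.0915]
324 217 [0.5583 0.2107 0.0961]
324 225 [0.5582 0.2107 0.1087]
324 233 [0.5582 0.2106 0.1196]
324 241 [0.5578 0.2109 0.1305]
324 249 [0.5611 0.209  0.1317]
324 257 [0.5567 0.2114 0.1497]
324 265 [0.5565 0.2115 0.1573]
324 273 [0.5565 0.2115 0.1638]
324 281 [0.5562 0.2116 0.1703]
324 289 [0.5565 0.2115 0.1754]
324 297 [0.5567 0.2113 0.18  ]
215 [0.5523 0.2199 0.2114]
219 [0.5605 0.2042 0.1903]
223 [0.5553 0.2156 0.1911]
227 [0.5568 0.2135 0.1806]
231 [0.5578 0.2124 0.1709]
235 [0.5578 0.2133 0.1627]
239 [0.558  0.214  0.1543]
243 [0.5648 0.2013 0.1334]
247 [0.5599 0.212  0.1339]
251 [0.56   0.2129 0.1252]
255 [0.5606 0.2126 0.1154]
259 [0.5606 0.2136 0.1066]
0.00038145266021166236
```

```bash
python3 -c "
from h import *
np.set_printoptions(suppress=True,precision=4)
Tc=np.array(ctrl.camera_info('wrist')['T_tool_cam'])
for tag in ['wrist0','w2','w3','w4']:
  f=np.load(f'pics/{tag}.npz');d=f['d'];vv,uu=np.mgrid[0:400,0:640]
  r=(np.stack([uu,vv,np.ones_like(uu)],-1)@np.linalg.inv(f['K']).T*d[...,None])@Tc[:3,:3].T+Tc[:3,3]
  k=(d>0)&(abs(r[...,1])<.07)&(abs(r[...,0])<.03)&(r[...,2]<.03)&(r[...,2]>-.12)
  p=r[k]; print(tag,k.sum(),'zmax',np.sort(p[:,2])[-30:][::6])
  for lo in np.arange(-.06,.03,.005):
    s=p[(p[:,2]>lo)&(p[:,2]<lo+.005)]
    if len(s): print(round(lo,3),len(s),s.min(0)[:2],s.max(0)[:2])
"
```

```text
wrist0 28270 zmax [-0.0515 -0.0514 -0.0512 -0.051  -0.0507]
-0.06 620 [-0.0108 -0.0549] [0.0126 0.0552]
-0.055 260 [-0.0101 -0.0492] [0.0115 0.0489]
-0.05 1 [ 0.0027 -0.0431] [ 0.0027 -0.0431]
w2 31100 zmax [-0.0407 -0.0405 -0.0401 -0.0399 -0.0395]
-0.06 561 [-0.0104 -0.0349] [0.0126 0.0353]
-0.055 517 [-0.0103 -0.0348] [0.0126 0.0351]
-0.05 404 [-0.0105 -0.0338] [0.0127 0.0342]
-0.045 189 [-0.01   -0.0276] [0.0122 0.0278]
-0.04 14 [-0.0069 -0.0212] [0.0063 0.0217]
w3 31126 zmax [-0.0408 -0.0405 -0.0403 -0.0399 -0.0396]
-0.06 564 [-0.0104 -0.0348] [0.0125 0.0351]
-0.055 516 [-0.0106 -0.035 ] [0.0125 0.0352]
-0.05 411 [-0.0104 -0.0342] [0.0124 0.0343]
-0.045 181 [-0.01   -0.0275] [0.0121 0.028 ]
-0.04 12 [-0.0068 -0.0214] [0.0065 0.0217]
w4 33405 zmax [0.0283 0.0285 0.0289 0.0294 0.0296]
-0.06 411 [ 0.0067 -0.0135] [0.0125 0.0138]
-0.055 383 [ 0.0063 -0.0136] [0.0124 0.0137]
-0.05 323 [ 0.0067 -0.013 ] [0.0126 0.0138]
-0.045 125 [ 0.0068 -0.0103] [0.0122 0.012 ]
-0.03 346 [-0.0015 -0.0076] [0.0103 0.0095]
-0.025 146 [ 0.0036 -0.0078] [0.0103 0.0092]
-0.02 127 [ 0.0034 -0.0079] [0.0104 0.0094]
-0.015 113 [ 0.0036 -0.0076] [0.0105 0.0091]
-0.01 111 [ 0.0035 -0.0078] [0.0103 0.0094]
-0.005 98 [ 0.0033 -0.0079] [0.0103 0.0095]
-0.0 81 [ 0.004  -0.0076] [0.0103 0.0092]
0.005 387 [-0.0038 -0.0103] [0.0131 0.012 ]
0.01 110 [ 0.0008 -0.0104] [0.0132 0.0121]
0.015 263 [ 0.0043 -0.0107] [0.03 0.07]
0.02 121 [ 0.0051 -0.0102] [0.03   0.0644]
0.025 111 [ 0.0045 -0.0104] [0.0298 0.0641]
```

The fingers closed above the cap. In the wrist depth image the real fingertips are about 38 mm behind the reported TCP, at tool z = -0.038. I'll open, allow for that offset and go lower.

{"op": "jog_arm", "data": {
  "plan": [
    [0,0,0,0,0,0,0],
    [0,0,0,0,0,0,0],
    [0,0,0,0,0,0,0],
    [0,0,0,0,0,0,0],
    [0,0,0.63,0,0,0,0],
    [0,0,0.63,0,0,0,0],
    [0,0,0.63,0,0,0,0],
    [0,0,0,0,0,0,0]
  ]
}}

```text
t: 8.4
tool_pos: [0.5636, 0.2046, 0.063]
tool_rot: [-0.817, -3.028, 0.004]
contact_force: [-0.6, -0.5, -0.5]
opening: 0.0427
grip_force: 0.0
```

{"op": "jog_arm", "data": {
  "plan": [
    [0,0,0,0,0,0,-1],
    [0,0,0,0,0,0,-1],
    [0,0,0,0,0,0,-1],
    [0,0,0,0,0,0,-1],
    [0,0,0,0,0,0,-1]
  ]
}}

```text
t: 8.9
tool_pos: [0.5663, 0.2053, 0.0672]
tool_rot: [0.818, 3.033, 0.0]
contact_force: [0.1, -0.1, -0.8]
opening: 0.0169
grip_force: 29.3
```

{"op": "jog_arm", "data": {
  "plan": [
    [0,0,-0.5,0,0,0,-1],
    [0,0,-0.7,0,0,0,-1],
    [0,0,-0.7,0,0,0,-1],
    [0,0,-0.7,0,0,0,-1],
    [0,0,-0.7,0,0,0,-1],
    [0,-0.5,0,0,0,0,-1],
    [-0.2,-0.9,0,0,0,0,-1],
    [-0.2,-0.9,0,0,0,0,-1]
  ]
}}

```text
t: 9.7
tool_pos: [0.5485, 0.1598, 0.1318]
tool_rot: [-0.818, -3.032, 0.002]
contact_force: [-0.4, -0.1, -0.4]
opening: 0.0168
grip_force: 29.4
```

{"op": "jog_arm", "data": {
  "plan": [
    [-0.2,-0.95,0,0,0,0,-1],
    [-0.2,-0.95,0,0,0,0,-1],
    [-0.2,-0.95,0,0,0,0,-1],
    [-0.2,-0.95,0,0,0,0,-1],
    [-0.2,-0.95,0,0,0,0,-1],
    [-0.2,-0.95,0,0,0,0,-1],
    [-0.2,-0.95,0,0,0,0,-1],
    [-0.2,-0.95,0,0,0,0,-1]
  ]
}}

```text
t: 10.5
tool_pos: [0.4991, 0.0121, 0.1314]
tool_rot: [-0.82, -3.031, 0.001]
contact_force: [-0.1, -0.8, -0.7]
opening: 0.017
grip_force: 29.4
```

{"op": "jog_arm", "data": {
  "plan": [
    [-0.2,-0.95,0,0,0,0,-1],
    [-0.2,-0.95,0,0,0,0,-1],
    [-0.15,-0.95,0,0,0,0,-1],
    [0,-0.9,0,0,0,0,-1],
    [0,-0.2,0,0,0,0,-1],
    [0,0,0,0,0,0,-1],
    [0,0,0,0,0,0,-1]
  ]
}}

```text
t: 11.2
tool_pos: [0.4705, -0.0597, 0.1324]
tool_rot: [-0.819, -3.032, -0.001]
contact_force: [0.6, 1.2, -0.4]
opening: 0.0172
grip_force: 29.4
```

```bash
python3 -c "
from h import *
np.set_printoptions(suppress=True,precision=4)
st();im,d=grab('wrist','w5')
f=np.load('pics/w5.npz');vv,uu=np.mgrid[0:400,0:640]
r=np.stack([uu,vv,np.ones_like(uu)],-1)@np.linalg.inv(f['K']).T*d[...,None]@f['T'][:3,:3].T+f['T'][:3,3]
k=(np.hypot(r[...,0]-.519,r[...,1]+.064)<.09)&(r[...,2]>.028)&(r[...,2]<.038)
print('rack',cv2.minAreaRect(r[k][:,:2].astype(np.float32)*1000))
"
```

```text
{'t': np.float64(11.2), 'q': array([-0.2836, -0.2763,  2.0172,  0.0003,  1.4011, -1.327 ]), 'tool_pos': array([ 0.4705, -0.0597,  0.1324]), 'tool_rot': array([-0.8188, -3.0325, -0.0005]), 'contact_force': array([ 0.5824,  1.2043, -0.3515]), 'opening': np.float64(0.0172), 'grip_force': np.float64(29.4004)}
[[-0.864  0.503 -0.   ]
 [ 0.503  0.864  0.   ]
 [ 0.001  0.    -1.   ]]
rack ((518.2911987304688, -63.531761169433594), (46.19430923461914, 150.62567138671875), 85.5867919921875)
```

View pics/w5.png

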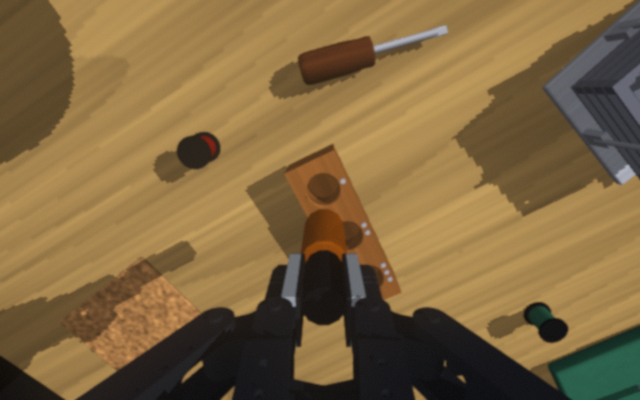

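The tall bottle hangs upright between the fingers above the rack, and hole one shows at (324,187). I'll fit the bottle's axis from the depth image.

```bash
cat >> h.py <<'E'
def cloud(tag):
    f=np.load(f'pics/{tag}.npz');d=f['d'];vv,uu=np.mgrid[0:400,0:640]
    r=np.stack([uu,vv,np.ones_like(uu)],-1)@np.linalg.inv(f['K']).T*d[...,None]@f['T'][:3,:3].T+f['T'][:3,3]
    return r[d>0]
def cyl(r,x,y,z0,z1,rad):
    from scipy.optimize import least_squares
    p=r[(np.hypot(r[:,0]-x,r[:,1]-y)<rad+.006)&(r[:,2]>z0)&(r[:,2]<z1)]
    s=least_squares(lambda c:np.hypot(p[:,0]-c[0],p[:,1]-c[1])-rad,[x,y],loss='soft_l1',f_scale=.001)
    return s.x,len(p)
E
python3 -c "
from h import *
np.set_printoptions(suppress=True,precision=4)
r=cloud('w5')
p=r[(np.hypot(r[:,0]-.4705,r[:,1]+.0597)<.018)&(r[:,2]>.09)]
print('zmin',np.sort(p[:,2])[:60:10])
for z in np.arange(.112,.165,.01): print(round(z,3),cyl(r,.4705,-.0597,z,z+.01,.012))
"
```

```text
zmin [0.1162 0.1171 0.1177 0.118  0.1185 0.119 ]
0.112 (array([ 0.4702, -0.0589]), 116)
0.122 (array([ 0.4701, -0.059 ]), 232)
0.132 (array([ 0.4701, -0.059 ]), 258)
0.142 (array([ 0.4701, -0.059 ]), 304)
0.152 (array([ 0.4703, -0.0592]), 455)
0.162 (array([ 0.4727, -0.0606]), 528)
```

{"op": "jog_arm", "data": {
  "plan": [
    [-0.03,-0.02,0.7,0,0,0,-1],
    [0,0,0.8,0,0,0,-1],
    [0,0,0.8,0,0,0,-1],
    [0,0,0.8,0,0,0,-1],
    [0,0,0.6,0,0,0,-1],
    [0,0,0.4,0,0,0,-1],
    [0,0,0.3,0,0,0,-1],
    [0,0,0,0,0,0,-1]
  ]
}}

```text
t: 12.05
tool_pos: [0.4707, -0.0603, 0.0439]
tool_rot: [-0.818, -3.032, 0.0]
contact_force: [0.4, -1.2, -1.1]
opening: 0.0171
grip_force: 29.4
```

{"op": "jog_arm", "data": {
  "plan": [
    [0,0,0.3,0,0,0,-1],
    [0,0,0.25,0,0,0,-1],
    [0,0,0.2,0,0,0,-1],
    [0,0,0,0,0,0,-1],
    [0,0,0,0,0,0,-1]
  ]
}}

```text
t: 12.55
tool_pos: [0.4711, -0.0605, 0.0298]
tool_rot: [-0.818, -3.033, 0.0]
contact_force: [-0.4, -0.5, -0.5]
opening: 0.0168
grip_force: 29.4
```

{"op": "jog_arm", "data": {
  "plan": [
    [0,0,0.1,0,0,0,-1],
    [0,0,0.07,0,0,0,-1],
    [0,0,0,0,0,0,-1],
    [0,0,0,0,0,0,-1]
  ]
}}

```text
t: 12.95
tool_pos: [0.4716, -0.0606, 0.0269]
tool_rot: [0.818, 3.032, 0.0]
contact_force: [-0.1, -0.7, 1.8]
opening: 0.0169
grip_force: 29.5
```

{"op": "jog_arm", "data": {
  "plan": [
    [0,0,0.03,0,0,0,-1],
    [0,0,0,0,0,0,-1],
    [0,0,0,0,0,0,-0.3],
    [0,0,0,0,0,0,0],
    [0,0,0,0,0,0,0],
    [0,0,-0.5,0,0,0,0],
    [0,0,-1,0,0,0,0],
    [0,0,-1,0,0,0,0]
  ]
}}

```text
t: 13.75
tool_pos: [0.4707, -0.0604, 0.0765]
tool_rot: [-0.818, -3.032, -0.0]
contact_force: [0.4, 0.6, 0.6]
opening: 0.043
grip_force: 0.0
```

{"op": "jog_arm", "data": {
  "plan": [
    [0,0,-1,0,0,0,0],
    [0,0,-1,0,0,0,0],
    [0,0,-0.5,0,0,0,0],
    [0.0,0.5,0,0,0,0,0],
    [0,1,0,0,0,0,0],
    [0,1,0,0,0,0,0],
    [0,0.5,0,0,0,0,0],
    [0,0,0,0,0,0,0]
  ]
}}

```text
t: 14.55
tool_pos: [0.5011, -0.0075, 0.1247]
tool_rot: [-0.815, -3.032, 0.0]
contact_force: [-0.5, 0.1, -0.2]
opening: 0.0424
grip_force: 0.0
```

```bash
python3 -c "
from h import *
np.set_printoptions(suppress=True,precision=4)
st();grab('wrist','w6');r=cloud('w6')
p=r[(np.hypot(r[:,0]-.4705,r[:,1]+.06)<.02)&(r[:,2]>.06)&(r[:,2]<.12)]
print(len(p),'ztop',np.sort(p[:,2])[-100::20])
q=p[p[:,2]>p[:,2].max()-.004];print(cv2.minEnclosingCircle(q[:,:2].astype(np.float32)*1000),cyl(r,.4705,-.06,.064,.088,.009))
"
```

```text
{'t': np.float64(14.55), 'q': array([-0.1635, -0.1962,  1.9641,  0.0001,  1.3756, -1.2093]), 'tool_pos': array([ 0.5011, -0.0075,  0.1247]), 'tool_rot': array([-0.8148, -3.0321,  0.0002]), 'contact_force': array([-0.4699,  0.1104, -0.2308]), 'opening': np.float64(0.0424), 'grip_force': np.float64(0.0)}
[[-0.865  0.501 -0.002]
 [ 0.501  0.865  0.   ]
 [ 0.002 -0.001 -1.   ]]
927 ztop [0.0936 0.0937 0.0939 0.0939 0.0941]
((470.9154357910156, -59.344398498535156), 8.95535659790039) (array([ 0.4713, -0.0599]), 318)
```

{"op": "jog_arm", "data": {
  "plan": [
    [0.519,0.977,0,0,0,0,0],
    [0.519,0.977,0,0,0,0,0],
    [0.519,0.977,0,0,0,0,0],
    [0.519,0.977,0,0,0,0,0],
    [0.519,0.977,0,0,0,0,0],
    [0.519,0.977,0,0,0,0,0],
    [0.519,0.977,0,0,0,0,0],
    [0.519,0.977,0,0,0,0,0]
  ]
}}

```text
t: 15.4
tool_pos: [0.5079, 0.1683, 0.1254]
tool_rot: [-0.82, -3.032, 0.001]
contact_force: [0.3, 0.4, -0.4]
opening: 0.0425
grip_force: 0.0
```

{"op": "jog_arm", "data": {
  "plan": [
    [0.519,0.977,0,0,0,0,0],
    [0.519,0.977,0,0,0,0,0],
    [0.519,0.977,0,0,0,0,0],
    [0,0,0,0,0,0,0],
    [0,0,0,0,0,0,0]
  ]
}}

```text
t: 15.9
tool_pos: [0.5105, 0.2339, 0.1254]
tool_rot: [-0.818, -3.033, 0.002]
contact_force: [-0.4, -0.7, -0.8]
opening: 0.0427
grip_force: 0.0
```

```bash
python3 -c "
from h import *
np.set_printoptions(suppress=True,precision=4)
st();grab('wrist','w7');r=cloud('w7')
p=r[(np.hypot(r[:,0]-.51,r[:,1]-.236)<.02)&(r[:,2]>.105)&(r[:,2]<.118)]
print(len(p),p[:,2].max(),cv2.minEnclosingCircle(p[:,:2].astype(np.float32)*1000),cyl(r,.51,.236,.084,.108,.009))
"
```

```text
{'t': np.float64(15.9), 'q': array([ 0.2975, -0.0463,  1.8264, -0.0006,  1.3624, -0.7463]), 'tool_pos': array([0.5105, 0.2339, 0.1254]), 'tool_rot': array([-0.8179, -3.0327,  0.0016]), 'contact_force': array([-0.3608, -0.6854, -0.7827]), 'opening': np.float64(0.0427), 'grip_force': np.float64(0.0)}
[[-0.864  0.503 -0.001]
 [ 0.503  0.864 -0.001]
 [ 0.    -0.001 -1.   ]]
679 0.11307507787013477 ((509.9250183105469, 237.115478515625), 9.112948417663574) (array([0.5104, 0.2368]), 303)
```

{"op": "jog_arm", "data": {
  "plan": [
    [0.065,0.095,0,0,0,0,0],
    [0,0,0.8,0,0,0,0],
    [0,0,0.9,0,0,0,0],
    [0,0,0.9,0,0,0,0],
    [0,0,0.8,0,0,0,0],
    [0,0,0.45,0,0,0,0],
    [0,0,0,0,0,0,0],
    [0,0,0,0,0,0,-1]
  ]
}}

```text
t: 16.75
tool_pos: [0.5108, 0.2368, 0.049]
tool_rot: [0.819, 3.033, 0.0]
contact_force: [-0.8, -0.1, 0.0]
opening: 0.0292
grip_force: 0.0
```

{"op": "jog_arm", "data": {
  "plan": [
    [0,0,0,0,0,0,-1],
    [0,0,0,0,0,0,-1],
    [0,0,0,0,0,0,-1],
    [0,0,0,0,0,0,-1],
    [0,0,0,0,0,0,-1]
  ]
}}

```text
t: 17.25
tool_pos: [0.5113, 0.2371, 0.0498]
tool_rot: [0.818, 3.032, 0.002]
contact_force: [-0.6, 0.4, 2.9]
opening: 0.0166
grip_force: 29.5
```

{"op": "jog_arm", "data": {
  "plan": [
    [0,0,-0.6,0,0,0,-1],
    [0,0,-0.85,0,0,0,-1],
    [0,0,-0.85,0,0,0,-1],
    [0,0,-0.85,0,0,0,-1],
    [0,0,-0.85,0,0,0,-1],
    [-0.603,-0.983,0,0,0,0,-1],
    [-0.603,-0.983,0,0,0,0,-1],
    [-0.603,-0.983,0,0,0,0,-1]
  ]
}}

```text
t: 18.05
tool_pos: [0.5119, 0.1671, 0.1294]
tool_rot: [0.817, 3.033, -0.0]
contact_force: [0.4, 1.0, -0.9]
opening: 0.0171
grip_force: 29.4
```

{"op": "jog_arm", "data": {
  "plan": [
    [-0.603,-0.983,0,0,0,0,-1],
    [-0.603,-0.983,0,0,0,0,-1],
    [-0.603,-0.983,0,0,0,0,-1],
    [-0.603,-0.983,0,0,0,0,-1],
    [-0.603,-0.983,0,0,0,0,-1],
    [-0.603,-0.983,0,0,0,0,-1],
    [-0.603,-0.983,0,0,0,0,-1],
    [-0.603,-0.983,0,0,0,0,-1]
  ]
}}

```text
t: 18.85
tool_pos: [0.5161, -0.0177, 0.1292]
tool_rot: [-0.818, -3.033, 0.0]
contact_force: [-0.9, -0.0, -1.0]
opening: 0.0168
grip_force: 29.4
```

{"op": "jog_arm", "data": {
  "plan": [
    [-0.603,-0.983,0,0,0,0,-1],
    [-0.603,-0.983,0,0,0,0,-1],
    [0,0,0,0,0,0,-1],
    [0,0,0,0,0,0,-1]
  ]
}}

```text
t: 19.25
tool_pos: [0.5173, -0.0629, 0.129]
tool_rot: [-0.82, -3.032, -0.001]
contact_force: [-0.5, -0.6, -0.4]
opening: 0.017
grip_force: 29.4
```

```bash
python3 -c "
from h import *
np.set_printoptions(suppress=True,precision=4)
st();grab('wrist','w8');r=cloud('w8')
o=ctrl.get_obs()['tool_pos']
p=r[(np.hypot(r[:,0]-o[0],r[:,1]-o[1])<.018)&(r[:,2]>.1)]
print('zmin',np.sort(p[:,2])[:60:10])
for z in np.arange(.125,.165,.008): print(round(z,3),cyl(r,o[0],o[1],z,z+.008,.012))
k=(np.hypot(r[...,0]-.519,r[...,1]+.064)<.09)&(r[...,2]>.028)&(r[...,2]<.038)
print('rack',cv2.minAreaRect(r[k][:,:2].astype(np.float32)*1000))
"
```

```text
{'t': np.float64(19.25), 'q': array([-0.2641, -0.1501,  1.9165,  0.0005,  1.3755, -1.3069]), 'tool_pos': array([ 0.5173, -0.0629,  0.129 ]), 'tool_rot': array([-0.8198, -3.0324, -0.0007]), 'contact_force': array([-0.4753, -0.6464, -0.3711]), 'opening': np.float64(0.017), 'grip_force': np.float64(29.3931)}
[[-0.864  0.504 -0.   ]
 [ 0.504  0.864  0.001]
 [ 0.     0.    -1.   ]]
zmin [0.1291 0.1305 0.1309 0.1313 0.1318 0.132 ]
0.125 (array([ 0.5167, -0.0629]), 69)
0.133 (array([ 0.5167, -0.0628]), 225)
0.141 (array([ 0.5167, -0.0627]), 255)
0.149 (array([ 0.518 , -0.0635]), 599)
0.157 (array([ 0.5197, -0.0643]), 218)
0.165 (array([ 0.5194, -0.064 ]), 379)
rack ((518.5733642578125, -63.56584167480469), (46.25132751464844, 150.55508422851562), 85.55461120605469)
```

{"op": "jog_arm", "data": {
  "plan": [
    [-0.095,0.015,0.7,0,0,0,-1],
    [0,0,0.9,0,0,0,-1],
    [0,0,0.9,0,0,0,-1],
    [0,0,0.9,0,0,0,-1],
    [0,0,0.7,0,0,0,-1],
    [0,0,0.5,0,0,0,-1],
    [0,0,0.35,0,0,0,-1],
    [0,0,0,0,0,0,-1]
  ]
}}

```text
t: 20.1
tool_pos: [0.5187, -0.0633, 0.0287]
tool_rot: [-0.818, -3.031, -0.0]
contact_force: [0.3, 0.1, -0.9]
opening: 0.0169
grip_force: 29.4
```

{"op": "jog_arm", "data": {
  "plan": [
    [0,0,0.3,0,0,0,-1],
    [0,0,0.3,0,0,0,-1],
    [0,0,0.25,0,0,0,-1],
    [0,0,0,0,0,0,-1],
    [0,0,0,0,0,0,-1]
  ]
}}

```text
t: 20.6
tool_pos: [0.5192, -0.0636, 0.0127]
tool_rot: [-0.818, -3.033, -0.0]
contact_force: [-0.5, 0.3, -0.1]
opening: 0.0168
grip_force: 29.4
```

{"op": "jog_arm", "data": {
  "plan": [
    [0,0,0.1,0,0,0,-1],
    [0,0,0.05,0,0,0,-1],
    [0,0,0,0,0,0,-1],
    [0,0,0,0,0,0,-1]
  ]
}}

```text
t: 21.0
tool_pos: [0.5193, -0.0636, 0.0098]
tool_rot: [0.818, 3.033, -0.0]
contact_force: [-0.4, 0.0, -0.7]
opening: 0.017
grip_force: 29.5
```

{"op": "jog_arm", "data": {
  "plan": [
    [0,0,0.04,0,0,0,-1],
    [0,0,0.04,0,0,0,-1],
    [0,0,0,0,0,0,-1],
    [0,0,0,0,0,0,-1]
  ]
}}

```text
t: 21.4
tool_pos: [0.5199, -0.0639, 0.0097]
tool_rot: [0.818, 3.033, -0.0]
contact_force: [-3.2, -0.5, 8.1]
opening: 0.017
grip_force: 30.2
```

{"op": "jog_arm", "data": {
  "plan": [
    [0,0,0,0,0,0,-0.3],
    [0,0,0,0,0,0,0],
    [0,0,0,0,0,0,0],
    [0,0,-0.5,0,0,0,0],
    [0,0,-1,0,0,0,0],
    [0,0,-1,0,0,0,0],
    [0,0,-1,0,0,0,0],
    [0,0,-1,0,0,0,0]
  ]
}}

```text
t: 22.2
tool_pos: [0.5194, -0.0636, 0.0997]
tool_rot: [0.818, 3.033, 0.0]
contact_force: [-0.5, 0.2, 0.5]
opening: 0.0428
grip_force: 0.0
```

{"op": "jog_arm", "data": {
  "plan": [
    [0,0,-1,0,0,0,0],
    [0.3,1,-0.5,0,0,0,0],
    [0.3,1,0,0,0,0,0],
    [0.3,1,0,0,0,0,0],
    [0.3,1,0,0,0,0,0],
    [0.3,1,0,0,0,0,0],
    [0.3,1,0,0,0,0,0],
    [0,0,0,0,0,0,0]
  ]
}}

```text
t: 23.0
tool_pos: [0.5489, 0.06, 0.1289]
tool_rot: [0.814, 3.034, 0.001]
contact_force: [0.6, -0.3, 0.1]
opening: 0.0432
grip_force: 0.0
```

```bash
python3 -c "
from h import *
np.set_printoptions(suppress=True,precision=4)
st();grab('wrist','w9');r=cloud('w9')
for x,y in [(.4705,-.06),(.5187,-.0637)]:
  p=r[(np.hypot(r[:,0]-x,r[:,1]-y)<.02)&(r[:,2]>.06)&(r[:,2]<.12)]
  q=p[p[:,2]>p[:,2].max()-.004];print('bottle',np.sort(p[:,2])[-20],cv2.minEnclosingCircle(q[:,:2].astype(np.float32)*1000))
p=r[(np.hypot(r[:,0]-.572,r[:,1]-.28)<.022)&(r[:,2]>.083)&(r[:,2]<.094)]
print('tab',len(p),np.median(p[:,2]),cv2.minAreaRect(p[:,:2].astype(np.float32)*1000))
p=r[(np.hypot(r[:,0]-.538,r[:,1]-.22)<.09)&(r[:,2]>.062)&(r[:,2]<.069)]
print('rim',cv2.minAreaRect(p[:,:2].astype(np.float32)*1000))
"
```

```text
{'t': np.float64(23.0), 'q': array([-0.0262, -0.0736,  1.8465,  0.0005,  1.368 , -1.0727]), 'tool_pos': array([0.5489, 0.06  , 0.1289]), 'tool_rot': array([0.8142, 3.0337, 0.001 ]), 'contact_force': array([ 0.6281, -0.3011,  0.1287]), 'opening': np.float64(0.0432), 'grip_force': np.float64(0.0)}
[[-0.866  0.501  0.001]
 [ 0.501  0.866  0.   ]
 [-0.     0.001 -1.   ]]
bottle 0.09417994300644131 ((471.1223449707031, -59.28077697753906), 9.370294570922852)
bottle 0.07211673513597452 ((518.5798950195312, -63.313446044921875), 9.20782470703125)
tab 4 0.08321038289448343 ((578.7222900390625, 271.36187744140625), (0.46401524543762207, 1.7811120748519897), 63.52546691894531)
rim ((536.3224487304688, 222.66416931152344), (123.96990203857422, 129.4596405029297), 8.428844451904297)
```

Both bottles are seated, with their tops at 94 and 72 mm. Next is the tab.

{"op": "jog_arm", "data": {
  "plan": [
    [0.41,0.919,0,0,0,0,0],
    [0.41,0.919,0,0,0,0,0],
    [0.41,0.919,0,0,0,0,0],
    [0.41,0.919,0,0,0,0,0],
    [0.41,0.919,0,0,0,0,0],
    [0.41,0.919,0,0,0,0,0],
    [0.41,0.919,0,0,0,0,0],
    [0.41,0.919,0,0,0,0,0]
  ]
}}

```text
t: 23.85
tool_pos: [0.566, 0.2179, 0.1285]
tool_rot: [0.82, 3.032, -0.001]
contact_force: [0.7, -0.7, 0.3]
opening: 0.0427
grip_force: 0.0
```

{"op": "jog_arm", "data": {
  "plan": [
    [0.41,0.919,0,0,0,0,0],
    [0.41,0.919,0,0,0,0,0],
    [0.41,0.919,0,0,0,0,0],
    [0,0,0,0,0,0,0],
    [0,0,0,0,0,0,0]
  ]
}}

```text
t: 24.35
tool_pos: [0.5724, 0.278, 0.1282]
tool_rot: [0.818, 3.033, -0.001]
contact_force: [0.4, -0.2, -0.7]
opening: 0.0425
grip_force: 0.0
```

```bash
python3 -c "
from h import *
np.set_printoptions(suppress=True,precision=4)
st();im,d=grab('wrist','w10');r=cloud('w10')
p=r[(np.hypot(r[:,0]-.572,r[:,1]-.28)<.022)&(r[:,2]>.083)&(r[:,2]<.094)]
print('tab',len(p),np.median(p[:,2]),cv2.minAreaRect(p[:,:2].astype(np.float32)*1000))
p=r[(np.hypot(r[:,0]-.538,r[:,1]-.22)<.09)&(r[:,2]>.062)&(r[:,2]<.069)]
print('rim',cv2.minAreaRect(p[:,:2].astype(np.float32)*1000),np.median(p[:,2]))
p=r[(np.hypot(r[:,0]-.538,r[:,1]-.22)<.02)&(r[:,2]>.04)&(r[:,2]<.06)];print('floor',np.median(p[:,2]))
"
```

```text
{'t': np.float64(24.35), 'q': array([ 0.3355,  0.1252,  1.6451, -0.0006,  1.3717, -0.7083]), 'tool_pos': array([0.5724, 0.278 , 0.1282]), 'tool_rot': array([ 0.8181,  3.0332, -0.0011]), 'contact_force': array([ 0.3596, -0.2396, -0.6801]), 'opening': np.float64(0.0425), 'grip_force': np.float64(0.0)}
[[-0.864  0.503 -0.   ]
 [ 0.503  0.864 -0.001]
 [-0.    -0.001 -1.   ]]
tab 476 0.0870700084212477 ((571.3548583984375, 281.6011962890625), (8.399155616760254, 25.990596771240234), 59.99507141113281)
rim ((540.4092407226562, 223.4474639892578), (132.41604614257812, 122.45970153808594), 20.620119094848633) 0.06503780141765296
floor 0.049198469960200636
```

View pics/w10.png

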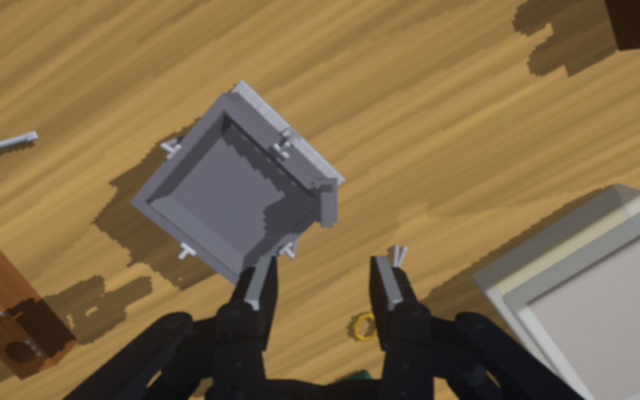

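The tray is empty and the tab stands at about (328,201), in line with the fingers. I'll go down and pinch it with the fingertips just above the rim.

{"op": "jog_arm", "data": {
  "plan": [
    [0.11,0.11,0.5,0,0,0,0],
    [0,0,0.9,0,0,0,0],
    [0,0,0.9,0,0,0,0],
    [0,0,0.9,0,0,0,0],
    [0,0,0.9,0,0,0,0],
    [0,0,0.5,0,0,0,0],
    [0,0,0.25,0,0,0,0],
    [0,0,0,0,0,0,0]
  ],
  "grip_force": 60
}}

```text
t: 25.2
tool_pos: [0.5711, 0.2812, 0.0302]
tool_rot: [-0.818, -3.032, 0.001]
contact_force: [0.2, -0.2, -0.8]
opening: 0.0428
grip_force: 0.0
```

{"op": "jog_arm", "data": {
  "plan": [
    [0,0,0,0,0,0,-0.4],
    [0,0,0,0,0,0,-0.5],
    [0,0,0,0,0,0,-0.6],
    [0,0,0,0,0,0,-0.7],
    [0,0,0,0,0,0,-0.8],
    [0,0,0,0,0,0,-1],
    [0,0,0,0,0,0,-1],
    [0,0,0,0,0,0,-1]
  ]
}}

```text
t: 26.0
tool_pos: [0.5719, 0.2813, 0.0319]
tool_rot: [0.818, 3.033, -0.0]
contact_force: [-0.3, -1.6, 5.3]
opening: 0.0075
grip_force: 61.1
```

```bash
python3 -c "
from h import *
st()"
```

```text
{'t': np.float64(26.0), 'q': array([ 3.4060e-01,  2.2520e-01,  1.7040e+00, -4.0000e-04,  1.2119e+00,
       -7.0310e-01]), 'tool_pos': array([0.5719, 0.2813, 0.0319]), 'tool_rot': array([ 0.8179,  3.0325, -0.    ]), 'contact_force': array([-0.3468, -1.5575,  5.2714]), 'opening': np.float64(0.0075), 'grip_force': np.float64(61.064)}
[[-0.864  0.503  0.001]
 [ 0.503  0.864 -0.   ]
 [-0.001  0.    -1.   ]]
```

{"op": "jog_arm", "data": {
  "plan": [
    [0,0.0365,-0.155,-0.0278,0,0,-1],
    [0,0.0365,-0.155,-0.0278,0,0,-1],
    [0,0.0365,-0.155,-0.0278,0,0,-1],
    [0,0.0365,-0.155,-0.0278,0,0,-1],
    [0,0,0,0,0,0,-1]
  ]
}}

```text
t: 26.5
tool_pos: [0.5725, 0.2829, 0.0439]
tool_rot: [0.813, 3.008, 0.132]
contact_force: [0.5, -2.3, -0.4]
opening: 0.0072
grip_force: 60.3
```

{"op": "jog_arm", "data": {
  "plan": [
    [0,0.0365,-0.155,-0.0278,0,0,-1],
    [0,0.0365,-0.155,-0.0278,0,0,-1],
    [0,0.0365,-0.155,-0.0278,0,0,-1],
    [0,0.0365,-0.155,-0.0278,0,0,-1],
    [0,0,0,0,0,0,-1]
  ]
}}

```text
t: 27.0
tool_pos: [0.5737, 0.2849, 0.0571]
tool_rot: [0.805, 2.977, 0.264]
contact_force: [0.1, 0.6, 0.5]
opening: 0.0073
grip_force: 60.3
```

```bash
python3 -c "
from h import *
np.set_printoptions(suppress=True,precision=4)
st()
o=ctrl.get_obs();Rm=R.from_rotvec(o['tool_rot']).as_matrix()
print('pivot',o['tool_pos']+Rm@[0,-.142,-.035],'start',np.array([.5717,.2811,.031])+np.array([-.503*.142,-.864*.142,.035]))
grab('top','t11');r=cloud('t11')
a=np.array([.503,.864]);b=np.array([-.864,.503]);c=np.array([.5365,.2195])
s=(r[:,:2]-c)@a;l=(r[:,:2]-c)@b
for s0 in np.arange(-.08,.08,.01):
  m=(abs(s-s0)<.004)&(abs(l)<.1)&(r[:,2]>.03); print(round(s0,3),m.sum(),r[m][:,2].max() if m.sum() else '')
"
```

```text
{'t': np.float64(27.0), 'q': array([ 0.284 ,  0.1073,  1.7997,  0.1357,  1.1088, -0.8115]), 'tool_pos': array([0.5737, 0.2849, 0.0571]), 'tool_rot': array([0.8049, 2.977 , 0.2643]), 'contact_force': array([0.0642, 0.6173, 0.4572]), 'opening': np.float64(0.0073), 'grip_force': np.float64(60.3142)}
[[-0.864  0.496  0.089]
 [ 0.504  0.85   0.152]
 [-0.     0.176 -0.984]]
pivot [0.5002 0.1589 0.0666] start [0.5003 0.1584 0.066 ]
-0.08 493 0.47626921062889926
-0.07 479 0.4702827586155942
-0.06 437 0.4641907037486499
-0.05 425 0.45510560112794063
-0.04 499 0.4504720894577179
-0.03 524 0.454634589023601
-0.02 647 0.45335217386748883
-0.01 842 0.45178817921569314
-0.0 904 0.4472960649527088
0.01 837 0.442458439960973
0.02 713 0.4388603992665766
0.03 487 0.4341428012343903
0.04 380 0.4298593745434044
0.05 213 0.4247338278499527
0.06 156 0.4209964398287819
0.07 79 0.41583991539338816
```

{"op": "jog_arm", "data": {
  "plan": [
    [0,0.0365,-0.155,-0.0278,0,0,-1],
    [0,0.0365,-0.155,-0.0278,0,0,-1],
    [0,0.0365,-0.155,-0.0278,0,0,-1],
    [0,0.0365,-0.155,-0.0278,0,0,-1],
    [0,0.0365,-0.155,-0.0278,0,0,-1],
    [0,0.0365,-0.155,-0.0278,0,0,-1],
    [0,0,0,0,0,0,-1]
  ]
}}

```text
t: 27.75
tool_pos: [0.5738, 0.2847, 0.0762]
tool_rot: [0.79, 2.922, 0.453]
contact_force: [0.3, 1.7, 0.5]
opening: 0.0071
grip_force: 60.4
```

{"op": "jog_arm", "data": {
  "plan": [
    [0,0.0365,-0.155,-0.0278,0,0,-1],
    [0,0.0365,-0.155,-0.0278,0,0,-1],
    [0,0.0365,-0.155,-0.0278,0,0,-1],
    [0,0.0365,-0.155,-0.0278,0,0,-1],
    [0,0,0,0,0,0,-1],
    [0,0,0,0,0,0,-1]
  ]
}}

```text
t: 28.35
tool_pos: [0.573, 0.2834, 0.0884]
tool_rot: [0.778, 2.881, 0.574]
contact_force: [1.7, 0.8, 1.6]
opening: 0.0068
grip_force: 60.5
```

```bash
cat >> h.py <<'E'
def trayfit(tag):
    "floor plane of the tray in tool coordinates (ransac)"
    o=ctrl.get_obs();r=(cloud(tag)-o['tool_pos'])@R.from_rotvec(o['tool_rot']).as_matrix()
    p=r[(abs(r[:,0])<.035)&(r[:,1]<-.045)&(r[:,1]>-.095)&(r[:,2]>-.035)&(r[:,2]<.0)]
    rng=np.random.default_rng(0);best=None
    for _ in range(200):
        a=p[rng.choice(len(p),3,False)];n=np.cross(a[1]-a[0],a[2]-a[0]);L=np.linalg.norm(n)
        if L<1e-7: continue
        m=abs((p-a[0])@(n/L))<.0012
        if best is None or m.sum()>best.sum(): best=m
    q=p[best];c=q.mean(0);n=np.linalg.svd(q-c,full_matrices=False)[2][2];n*=-np.sign(n[2]);print('floor tool: n',n,'c',c,len(q),'world n',R.from_rotvec(o['tool_rot']).apply(n))
    return r
E
python3 -c "
from h import *
np.set_printoptions(suppress=True,precision=4)
st();o=ctrl.get_obs();Rm=R.from_rotvec(o['tool_rot']).as_matrix()
print('pivot',o['tool_pos']+Rm@[0,-.142,-.035])
grab('wrist','w12');trayfit('w12')
r=cloud('w12');p=r[(np.hypot(r[:,0]-.501,r[:,1]-.159)<.012)&(r[:,2]>.03)];print('far z',np.sort(p[:,2])[-200::20])
"
```

```text
{'t': np.float64(28.35), 'q': array([ 0.1976, -0.0299,  1.9192,  0.345 ,  1.0109, -0.9949]), 'tool_pos': array([0.573 , 0.2834, 0.0884]), 'tool_rot': array([0.7778, 2.8813, 0.574 ]), 'contact_force': array([1.6533, 0.7546, 1.5575]), 'opening': np.float64(0.0068), 'grip_force': np.float64(60.4876)}
[[-0.864  0.465  0.193]
 [ 0.503  0.798  0.331]
 [-0.001  0.383 -0.924]]
pivot [0.5003 0.1585 0.0663]
floor tool: n [ 0.0004  0.0088 -1.    ] c [ 0.002  -0.0701 -0.0178] 10820 world n [-0.1894 -0.3236  0.927 ]
far z [0.0684 0.0685 0.0686 0.0687 0.0688 0.069  0.0691 0.0693 0.0696 0.0698]
```

{"op": "jog_arm", "data": {
  "plan": [
    [0,0.077,-0.185,0,0,0,-1],
    [0,0.115,-0.277,0,0,0,-1],
    [0,0.191,-0.462,0,0,0,-1],
    [0,0.23,-0.554,0,0,0,-1],
    [0,0.306,-0.739,0,0,0,-1],
    [0,0.383,-0.924,0,0,0,-1],
    [0,0.383,-0.924,0,0,0,-1],
    [0,0.383,-0.924,0,0,0,-1]
  ]
}}

```text
t: 29.2
tool_pos: [0.573, 0.2836, 0.1986]
tool_rot: [0.777, 2.881, 0.574]
contact_force: [0.4, 0.3, -1.0]
opening: 0.0077
grip_force: 60.3
```

{"op": "jog_arm", "data": {
  "plan": [
    [0,0.383,-0.924,0,0,0,-1],
    [0,0.23,-0.554,0,0,0,-1],
    [0,0,0,0.0833,0,0,-1],
    [0,0,0,0.0833,0,0,-1],
    [0,0,0,0.0833,0,0,-1],
    [0,0,0,0.0833,0,0,-1],
    [0,0,0,0.0833,0,0,-1],
    [0,0,0,0.0833,0,0,-1]
  ]
}}

```text
t: 30.0
tool_pos: [0.5729, 0.2837, 0.229]
tool_rot: [0.819, 3.033, -0.002]
contact_force: [0.5, 0.2, -0.7]
opening: 0.0075
grip_force: 60.2
```

```bash
python3 -c "
from h import *
np.set_printoptions(suppress=True,precision=4)
st();grab('wrist','w13');trayfit('w13')
def rackpose(tag):
  r=cloud(tag);k=(np.hypot(r[:,0]-.538,r[:,1]-.22)<.12)&(r[:,2]>.003)&(r[:,2]<.012);print(tag,k.sum(),'base',cv2.minAreaRect(r[k][:,:2].astype(np.float32)*1000))
for t in ['w2','w10']: rackpose(t)
"
```

```text
{'t': np.float64(30.0), 'q': array([ 0.3442,  0.068 ,  1.5365, -0.0014,  1.5379, -0.6991]), 'tool_pos': array([0.5729, 0.2837, 0.229 ]), 'tool_rot': array([ 0.8189,  3.0328, -0.0025]), 'contact_force': array([ 0.4878,  0.2016, -0.7279]), 'opening': np.float64(0.0075), 'grip_force': np.float64(60.2322)}
[[-0.864  0.503 -0.   ]
 [ 0.503  0.864 -0.002]
 [-0.001 -0.001 -1.   ]]
floor tool: n [-0.0006 -0.0003 -1.    ] c [ 0.002  -0.0702 -0.0175] 10758 world n [0.0013 0.0015 1.    ]
w2 1309 base ((536.5816650390625, 220.81939697265625), (123.77923583984375, 124.01957702636719), 15.623917579650879)
w10 1483 base ((521.8529663085938, 275.9510192871094), (124.09271240234375, 13.582984924316406), 17.265296936035156)
```

{"op": "jog_arm", "data": {
  "plan": [
    [-0.2,-0.4,0,0,0,0,-1],
    [-0.514,-0.95,0,0,0,0,-1],
    [-0.514,-0.95,0,0,0,0,-1],
    [-0.514,-0.95,0,0,0,0,-1],
    [-0.514,-0.95,0,0,0,0,-1],
    [-0.514,-0.95,0,0,0,0,-1],
    [-0.514,-0.95,0,0,0,0,-1],
    [-0.514,-0.95,0,0,0,0,-1]
  ]
}}

```text
t: 30.85
tool_pos: [0.5669, 0.1217, 0.2282]
tool_rot: [0.82, 3.032, 0.002]
contact_force: [-0.6, 0.2, -1.0]
opening: 0.008
grip_force: 60.2
```

{"op": "jog_arm", "data": {
  "plan": [
    [-0.514,-0.95,0,0,0,0,-1],
    [-0.514,-0.95,0,0,0,0,-1],
    [-0.514,-0.95,0,0,0,0,-1],
    [-0.514,-0.95,0,0,0,0,-1],
    [-0.514,-0.95,0,0,0,0,-1],
    [-0.514,-0.95,0,0,0,0,-1],
    [-0.514,-0.95,0,0,0,0,-1],
    [-0.514,-0.95,0,0,0,0,-1]
  ]
}}

```text
t: 31.65
tool_pos: [0.5612, -0.0509, 0.2282]
tool_rot: [0.82, 3.032, 0.002]
contact_force: [0.1, 1.0, -0.8]
opening: 0.0078
grip_force: 60.2
```

{"op": "jog_arm", "data": {
  "plan": [
    [-0.514,-0.95,0,0,0,0,-1],
    [-0.514,-0.95,0,0,0,0,-1],
    [-0.514,-0.95,0,0,0,0,-1],
    [-0.514,-0.95,0,0,0,0,-1],
    [-0.514,-0.95,0,0,0,0,-1],
    [-0.514,-0.95,0,0,0,0,-1],
    [-0.514,-0.95,0,0,0,0,-1],
    [-0.514,-0.95,0,0,0,0,-1]
  ]
}}

```text
t: 32.45
tool_pos: [0.5556, -0.2234, 0.2281]
tool_rot: [0.82, 3.032, 0.001]
contact_force: [0.3, 0.4, 0.6]
opening: 0.0078
grip_force: 60.2
```

```bash
python3 -c "
from h import *
np.set_printoptions(suppress=True,precision=4)
st()
im=cv2.imread('pics/top0.png');hsv=cv2.cvtColor(im,cv2.COLOR_BGR2HSV)[180:260,375:460].astype(int)
print(hsv[40,40],hsv[5,5],hsv[38:42,36:46].mean((0,1)))
m=np.zeros((400,640),np.uint8)
# cork: redder hue than table
m[180:260,375:460]=((hsv[...,0]<17)&(hsv[...,1]>60)&(hsv[...,2]>90)).astype(np.uint8)
m=cv2.morphologyEx(cv2.morphologyEx(m,cv2.MORPH_CLOSE,np.ones((5,5))),cv2.MORPH_OPEN,np.ones((7,7)))
rc=cv2.minAreaRect(np.argwhere(m)[:,::-1].astype(np.float32));print(rc,m.sum(),atz('top0',*rc[0],.003))
grab('top','t14')
"
```

```text
{'t': np.float64(32.45), 'q': array([-0.5071, -0.0285,  1.6358,  0.0011,  1.5334, -1.5497]), 'tool_pos': array([ 0.5556, -0.2234,  0.2281]), 'tool_rot': array([0.8199, 3.0316, 0.0014]), 'contact_force': array([0.2994, 0.3557, 0.6218]), 'opening': np.float64(0.0078), 'grip_force': np.float64(60.2137)}
[[-0.864  0.504  0.001]
 [ 0.504  0.864  0.001]
 [-0.001  0.001 -1.   ]]
[ 14 154 147] [ 18 147 167] [ 14.975 156.825 153.725]
((415.9085388183594, 219.17684936523438), (55.98878860473633, 56.32008361816406), 83.6598129272461) 3095 [ 0.5199 -0.3161  0.003 ]
```

{"op": "jog_arm", "data": {
  "plan": [
    [-0.36,-0.62,0,0,0,0,-1],
    [-0.2,-0.4,0.5,0,0,0,-1],
    [0,0,0.9,0,0,0,-1],
    [0,0,0.9,0,0,0,-1],
    [0,0,0.9,0,0,0,-1],
    [0,0,0.9,0,0,0,-1],
    [0,0,0.9,0,0,0,-1],
    [0,0,0.9,0,0,0,-1]
  ]
}}

```text
t: 33.3
tool_pos: [0.5552, -0.2438, 0.107]
tool_rot: [-0.817, -3.031, -0.003]
contact_force: [1.1, -0.3, -0.1]
opening: 0.0073
grip_force: 60.2
```

{"op": "jog_arm", "data": {
  "plan": [
    [0,0,0.7,0,0,0,-1],
    [0,0,0.5,0,0,0,-1],
    [0,0,0.2,0,0,0,-1],
    [0,0,0,0,0,0,-1],
    [0,0,0,0,0,0,-1]
  ]
}}

```text
t: 33.8
tool_pos: [0.5568, -0.2454, 0.0827]
tool_rot: [0.818, 3.032, 0.0]
contact_force: [0.6, -0.1, -1.1]
opening: 0.0079
grip_force: 60.2
```

```bash
python3 -c "
from h import *
np.set_printoptions(suppress=True,precision=4)
st();grab('wrist','w15');trayfit('w15');o=ctrl.get_obs()
print('centre',o['tool_pos']+R.from_rotvec(o['tool_rot']).apply([0,-.0705,-.0155]))
r=cloud('w15');p=r[(abs(r[:,2]-o['tool_pos'][2]-.0335)<.004)&(np.hypot(r[:,0]-.52,r[:,1]+.316)<.085)];print('rim',len(p),cv2.minAreaRect(p[:,:2].astype(np.float32)*1000))
im,_=grab('top','t15');s,_=grab('side','s15')
cv2.imwrite('pics/fin.png',np.vstack([cv2.resize(im[150:300,100:480],(760,300)),cv2.resize(s[130:320,220:460],(379,300))[:, :] if 0 else cv2.copyMakeBorder(cv2.resize(s[130:320,220:460],(379,300)),0,0,0,381,0)])[:,:,::-1])
"
```

```text
{'t': np.float64(33.8), 'q': array([-0.5377,  0.1036,  1.7484,  0.0005,  1.2882, -1.5816]), 'tool_pos': array([ 0.5568, -0.2454,  0.0827]), 'tool_rot': array([0.818 , 3.0317, 0.0002]), 'contact_force': array([ 0.5853, -0.1018, -1.1276]), 'opening': np.float64(0.0079), 'grip_force': np.float64(60.2249)}
[[-0.864  0.503  0.002]
 [ 0.503  0.864 -0.   ]
 [-0.001  0.001 -1.   ]]
floor tool: n [ 0.0001  0.0004 -1.    ] c [ 0.0021 -0.07   -0.0168] 10800 world n [-0.0018  0.001   1.    ]
centre [ 0.5214 -0.3065  0.0985]
rim 12731 ((515.876708984375, -305.6130065917969), (106.70860290527344, 117.06584930419922), 18.899803161621094)
```

View pics/fin.png

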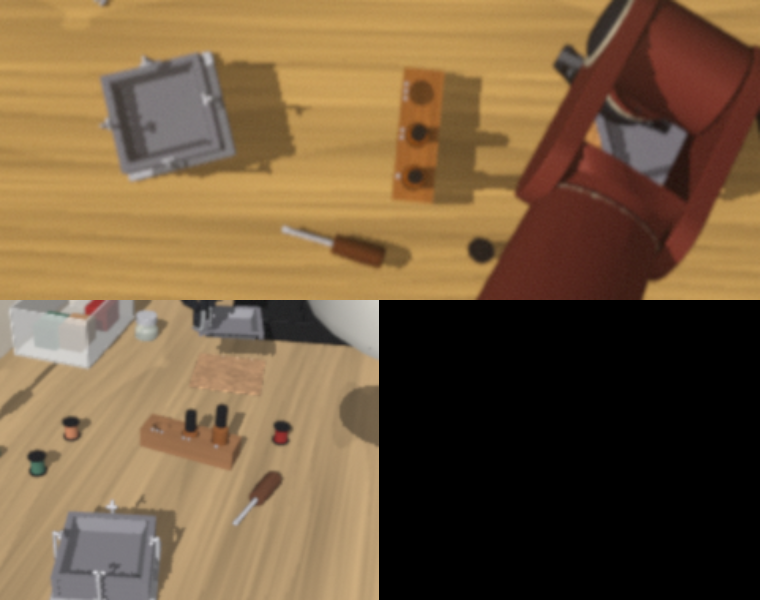

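Both bottles stand in holes one and two, the stack is where it was, and the tray is held level above the mat. It's about 10 mm off centre, so I'll correct that.

{"op": "jog_arm", "data": {
  "plan": [
    [-0.07,-0.15,0,0,0,0,-1],
    [-0.07,-0.15,0,0,0,0,-1],
    [-0.07,-0.15,0,0,0,0,-1],
    [0,0,0,0,0,0,-1],
    [0,0,0,0,0,0,-1],
    [0,0,0,0,0,0,-1],
    [0,0,0,0,0,0,-1],
    [0,0,0,0,0,0,-1]
  ]
}}

```text
t: 34.75
tool_pos: [0.5554, -0.2549, 0.0819]
tool_rot: [0.818, 3.033, 0.001]
contact_force: [1.6, 0.2, -0.7]
opening: 0.0074
grip_force: 60.2
```

```bash
python3 -c "
from h import *
st();o=ctrl.get_obs()
c=o['tool_pos']+R.from_rotvec(o['tool_rot']).apply([0,-.0705,-.0155]);print(c)
if np.hypot(c[0]-.5202,c[1]+.3163)<.005: print(ctrl.finish_job())
"
```

```text
{'t': np.float64(34.75), 'q': array([-5.5240e-01,  1.1140e-01,  1.7415e+00,  5.0000e-04,  1.2887e+00,
       -1.5963e+00]), 'tool_pos': array([ 0.5554, -0.2549,  0.0819]), 'tool_rot': array([8.182e-01, 3.033e+00, 8.000e-04]), 'contact_force': array([ 1.6273,  0.2316, -0.6554]), 'opening': np.float64(0.0074), 'grip_force': np.float64(60.2258)}
[[-0.864  0.503  0.   ]
 [ 0.503  0.864  0.   ]
 [ 0.     0.001 -1.   ]]
[ 0.51989852 -0.31588893  0.09732757]
the job is handed in; nothing more can be done
None
```

The job is handed in at about 35 s, verdict not shown: both bottles stand seated in holes one and two, and the peeled tray is held level about 94 mm above the mat's centre; the fingertips proved to sit about 38 mm short of the reported TCP, so the first grip on the tall bottle closed on air above its cap and I corrected for that offset from then on.

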